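# Clamp the notebook in the book-repair clamp

### The job

Clamp the repaired notebook: with a finger, push the metal strap round over the notebook until it is fully against its stop, and only then push the cam lever fully down so that the rubber foot presses on the cover. Do not shift the notebook, leave the other things on the desk where they stand, and finish clear of the clamp.

Things in the scene. Friction and masses are not known exactly. Their poses are not given: they have to be found in the camera images.
- jig: Book-repair clamp: fixed plywood board 270 (x) x 250 (y) x 18 mm. Origin: centre of its underside; x points away from the robot at yaw 0, y left, z up. On it: 20 mm high fences behind and left of the notebook, the clamp post at (45, -85) mm, and a thin upright stop pin (top at z 84 mm) at (61, 62) mm, which the strap's far side meets when fully over.
- post (a point): Point on the vertical axis of the clamp post, about which the strap swings, 69 mm above the desk: mid-height of the strap.
- strap (a joint): Swing angle of the strap (rad) about the post. 0: it points along the board's -x, towards the robot, clear of the notebook. Grows clockwise seen from above; 1.571 = against the stop, along the board's +y, square across the notebook's middle. Stiff hinge (about 0.12 N m): stays where it is left. Starts between 0 and 0.5.
- strap_end (a point): Middle of the strap's free end face, 165 mm from the post's axis, at mid-height. The strap is a level aluminium bar 22 mm wide and 18 mm high; its underside is 60 mm and its top 78 mm above the desk, always.
- lever (a joint): Angle (rad) of the cam lever, which is mounted on the strap and turns with it. 0: it rises at 65 degrees above level, leaning back towards the post; grows as it is pushed down along the strap towards the post; 1.134 = fully down, level, its end above the post. Friction (about 0.22 N m, 3 to 5 N at its end) holds it where left. Its cam drives the foot down by up to 8 mm. Starts between 0 and 0.15.
- lever_hinge (a point): Middle of the lever's horizontal hinge pin, on the strap 85 mm from the post's axis, 92 mm above the desk (14 mm above the strap's top).
- lever_end (a point): Outer end of the lever, 100 mm from its hinge pin, in the middle of its thickness. The lever is a steel bar 16 mm wide and 7 mm thick; its last 34 mm is a black paddle 24 mm wide and 9 mm thick.
- foot: Round rubber foot (26 mm across, sprung) under the strap below the lever's hinge, 85 mm from the post's axis; 4 to 5 mm above the notebook's cover while the lever is up; presses on it (about 6 to 7 N) when the lever is down. Origin: centre of its underside.
- book: Hardback notebook lying on the board, within 10 mm of the fences, 148 (x) x 105 (y) x 30 mm, loose, about 0.3 kg; its cover is 48 mm above the desk. Origin: centre of its underside; axes as the board's.
- tape: Bystander: roll of paper tape lying on the clamp's board (60 mm across, 24 mm high). Origin: centre of its underside.
- glue: Bystander: glue stick standing on the clamp's board behind the post (27 mm across, 84 mm high). Origin: centre of its underside.
- tumbler: Bystander: green insulated bottle standing to the left of the board (74 mm across, 162 mm high). Origin: centre of its underside.
- pencup: Bystander: grey pen cup to the right of the board (76 mm across, 95 mm high, pens up to 155 mm). Origin: centre of its underside.
- jar: Bystander: glass jar with white lid behind the board (72 mm across, 75 mm high). Origin: centre of its underside.
- hairbrush: Bystander: glue brush with a wooden handle lying to the left of the board, 180 mm long. Origin: centre of its underside (about the middle of its length).
- fan: Bystander: small white desk fan behind the board (90 mm across, 185 mm high). Origin: centre of its underside.
Mind the look-alikes: they are no part of the job. Of the things that look like the book, the smallest one is meant.

How it is judged (in metres and radians):
On the way, in this order (a step that is already met when the one before it is completed fails the run):
1. the strap is fully over the notebook, the lever still up (value of joint strap above 1.49 rad and value of joint lever below 0.45 rad), for 0.2 s.
2. the lever is pushed fully down (value of joint strap above 1.49 rad and value of joint lever above 1.02 rad), for 0.2 s.
At the end, for the whole second after the job is handed in: The strap is within 0.08 rad of its stop (joint above 1.49), the lever within about 0.11 rad of fully down (above 1.02), the foot presses on the notebook with more than 2.5 N, the notebook is at rest within 8 mm of where it lay and every bystander within 20 mm (all of step 2 and contact force between foot and book above 2.5 N and distance of book from where it was at the start of the episode below 0.008 m and linear speed of book below 0.01 m/s and distance of each of tape, glue, tumbler, pencup, jar, hairbrush, fan from where it was at the start of the episode below 0.02 m); the robot touches nothing.
It fails at once if the lever is pushed down before the strap is over the notebook (value of joint lever above 0.6 rad and value of joint strap below 1.45 rad).
It fails at once if the notebook is shifted or lifted (over 8 mm) (distance of book from where it was at the start of the episode above 0.008 m).
It fails at once if a bystander is shifted, lifted or knocked over (over 20 mm) (distance of any of tape, glue, tumbler, pencup, jar, hairbrush, fan from where it was at the start of the episode above 0.02 m or angle between any of tape, glue, tumbler, pencup, jar, hairbrush, fan's own z axis and vertical above 0.35 rad).
It also fails if it takes over 51 s, if anything falls off the work surface, if the arm or the gripper's body presses on something with over 40 N, if the wrist force passes 120 N, or if a joint passes its speed limit or range.

### The arm

A 6-joint arm with a two-finger parallel gripper is mounted at the origin on the work surface. World frame = base frame: x ahead of the robot, y to its left, z up, the work surface at z = 0. Lengths are in mm, angles in rad, forces in N, time in s.
With the tool pointing down it reaches from about 350 to 775 mm from the base axis. Payload 7.3 kg.
Tool frame: the origin (TCP) lies midway between the tips of the shut fingers; the grasp point (between the pads) lies 19 mm behind it; x points along the fingers, y is the direction in which the jaws open and shut, and the axes are right-handed (so a half turn about x gives the same grasp; the last joint's range is limited). The gripper opens to 92 mm and grips with 3 to 60 N. Pads are 19 mm wide; open, the fingers measure 130 mm over their backs; the gripper's body (75 mm by 190 mm) begins 47 mm behind the grasp point.
Start: joints at [1.005, 0.342, 1.524, -0, 1.275, -0.146], TCP at [213.967, 479.441, 226.741] pointing down, gripper open.
Joint ranges: [-2.53, 2.53], [-0.77, 2.02], [0.04, 2.7], [-1, 4.14], [0.28, 2.66], [-3.11, 3.11]. Speed limits (rad/s): [2.57, 2.57, 3.14, 3.14, 3.14, 3.14].

### API

Orientations are given as [roll, pitch, yaw] about the fixed x, y, z axes, in that order (R = Rz(yaw) Ry(pitch) Rx(roll)).
In Python, from plant import get_obs, capture, close_job gives the robot as it stands. The module is installed in compiled form; this text tells all that it offers.
- The arm moves only by the tool send_rows, never from a script. Its argument "moves" is a list of rows, each a list of 4 numbers: the shift along the tool's x, y, z in mm, then the turn about the tool's x in degrees. In form: [[tx, ty, tz, yaw], ...]. A call has 1 to 8 rows; each row shifts and turns the commanded pose from where the row before left it, along the tool's axes as they then stand; what a row does not reach is not made up. A row lasts 1/8 s, in which the tool goes at most 62.5 mm and 10.7 degrees, less where a joint would pass 70% of its speed; a pose out of reach is approached as far as the arm can. A call with a gripper value outside its range is refused whole. "hand" is the opening, from 0 (shut) to 1 (fully open), set as the call begins (left out, the last holds). The fingers move at their own pace and stop on an object; the grip force is fixed at half the most. Time passes only in rows, so rows that do not move let the fingers close. It gives the time, the measured TCP pose, the force and the opening at its end, in the units of the state.
- get_obs(): the state, without advancing time (a new reading comes with each control period).
- capture(name): name is "scene" or "top" or "wrist"; returns a dict with "image" (384x512x3 uint8, red, green, blue), "K" (3x3 intrinsics, pixels), "position" and "attitude" of the camera in the world; the wrist camera has in their place "mount" (4x4, takes a point from camera to tool coordinates, whose origin is the TCP and whose axes are the tool frame's). Camera axes: x right, y down, z forward; pixel columns grow to the right and rows downward; lengths in mm; the calibration is good to about 2 mm. A picture is of the moment at which its call begins: read the wrist's pose just before it. There is no depth.
- close_job(): hands the job in, once; it reports no verdict.
The state is a dict: "time": time; "joint_positions": joint angles; "dq": joint speeds; "tau": joint torques, N m; "tool_pos": TCP position; "tcp_rot": TCP orientation; "contact_force": force on the tool from outside, world axes, zero at the start; "moment": the same for the moment, N m; "grip_width": finger opening in mm.
Only numpy, scipy, OpenCV 4.12 (cv2) and the standard library are available. Lean on these libraries where they do the work, as an engineer would, in place of code of your own. Each camera call takes 0.05 s, during which the arm holds its last target. There are 200 camera calls.

## Working session

There is one attempt and no reset: what is moved stays moved. The work goes in short steps, Python scripts to look and compute and a tool call to move; the robot and the scene stay as the last step left them, time stands still between calls to the robot, and variables do not carry over. Pictures are saved under pics/ and viewed, about 8 in all and at most 12, crops included, and the job is handed in when it is done.

Besides the shell and the picture viewer there is one more tool, called after ">>>" in YAML: its name, and indented under it one key for each argument. send_rows: Moves the arm, as the interface text tells. Its arguments: {"type":"object","properties":{"moves":{"type":"array","items":{"type":"array","items":{"type":"number"}}},"hand":{"type":"number"}},"required":["moves"]}

```bash
mkdir -p pics
cat > h.py <<'E'
import numpy as np,cv2,json
from plant import get_obs,capture
def snap(n,f):
    c=capture(n); cv2.imwrite(f'pics/{f}.png',cv2.cvtColor(c['image'],cv2.COLOR_RGB2BGR))
    d={k:np.array(v).tolist() for k,v in c.items() if k!='image'}
    json.dump(d,open(f'pics/{f}.json','w')); return d
E
python3 - <<'E'
from h import *
print(get_obs())
a=snap('scene','s0');b=snap('top','t0');print(a);print(b)
i=[cv2.imread(f'pics/{f}.png') for f in('s0','t0')]
cv2.imwrite('pics/t0b.png',cv2.resize(i[1],(800,600),interpolation=cv2.INTER_CUBIC))
cv2.imwrite('pics/s0b.png',cv2.resize(i[0],(800,600),interpolation=cv2.INTER_CUBIC))
E
```

```text
{'time': 0.0, 'joint_positions': array([ 1.00495899e+00,  3.42716486e-01,  1.52499670e+00,  1.07125614e-05,
        1.27541115e+00, -1.45999941e-01]), 'dq': array([ 0.00037509,  0.00062211, -0.00090377, -0.00064896, -0.00019315,
       -0.0001789 ]), 'tau': array([-1.41138949e-03, -4.31255078e+01, -2.44216847e+01,  7.15755299e-02,
        5.60509705e-02, -1.38312971e-04]), 'tool_pos': array([213.75534477, 479.07433536, 226.05529813]), 'tcp_rot': array([-1.72348411,  1.56926461, -2.14332464]), 'contact_force': array([-0.08825872, -0.51922273, -1.09850852]), 'moment': array([0.0333806 , 0.00100549, 0.07435069]), 'grip_width': 92.08232269399461}
{'K': [[390.64677307440513, 0.0, 256.0297172730978], [0.0, 390.64677307440513, 191.04054282139722], [0.0, 0.0, 1.0]], 'position': [949.7003590485206, 428.04760468331193, 895.1911656694609], 'attitude': [-2.4953362167095285, 0.01487871050128331, 2.303747103383956]}
{'K': [[354.1900336898609, 0.0, 251.183402819454], [0.0, 354.1900336898609, 184.88651468865672], [0.0, 0.0, 1.0]], 'position': [348.26993915177366, 21.12603279993762, 1147.2082663822903], 'attitude': [-2.979593628904728, 0.016704896115431467, -1.5563723655287358]}
```

View pics/t0b.png

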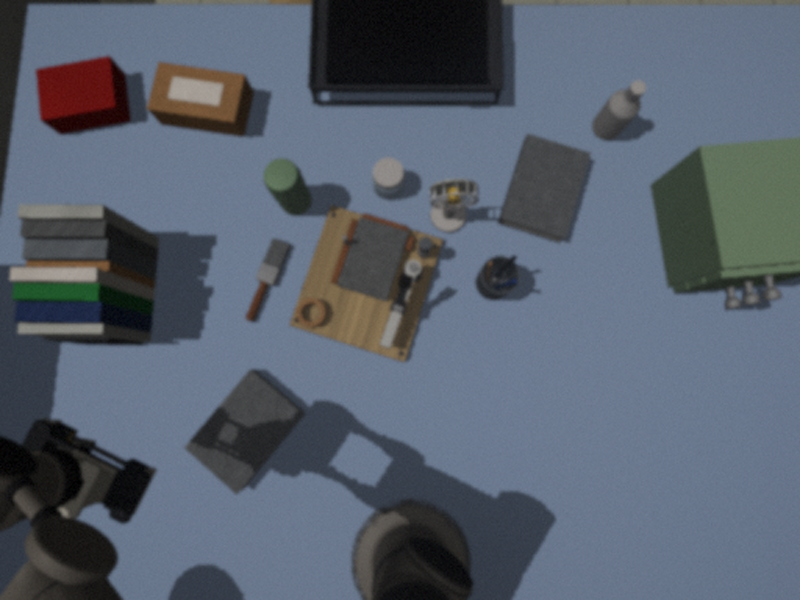

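View pics/s0b.png

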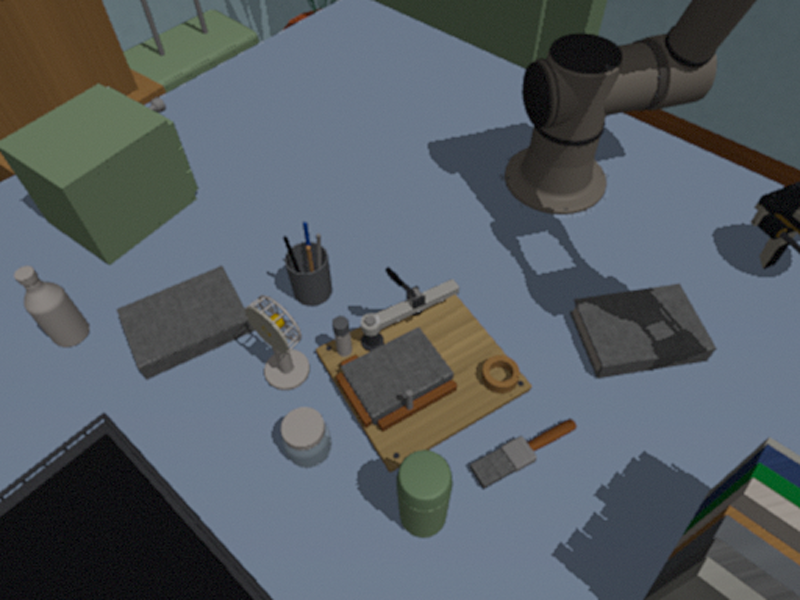

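Look-alikes for the book in the top view at 800 px: a grey notebook on the board at (375,258), a larger grey book at (545,187) and another at (245,430). I choose the smallest, the one on the board, because it lies in the fences beside the strap. A close crop should confirm it.

Run:
```python
import cv2,numpy as np
t=cv2.imread('pics/t0.png')[120:240,170:330]; s=cv2.imread('pics/s0.png')[140:300,195:345]
a=cv2.resize(t,(800,600),interpolation=cv2.INTER_CUBIC);b=cv2.resize(s,(562,600),interpolation=cv2.INTER_CUBIC)
g=lambda x:(255*(x/255.)**.6).astype('uint8')
cv2.imwrite('pics/tc.png',g(a));cv2.imwrite('pics/sc.png',g(b))
```

```text
(no output)
```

View pics/tc.png

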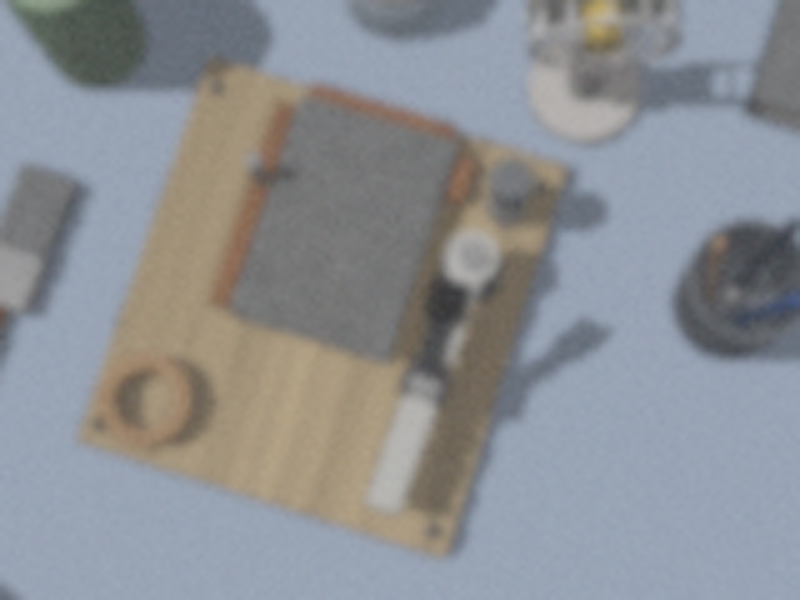

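View pics/sc.png

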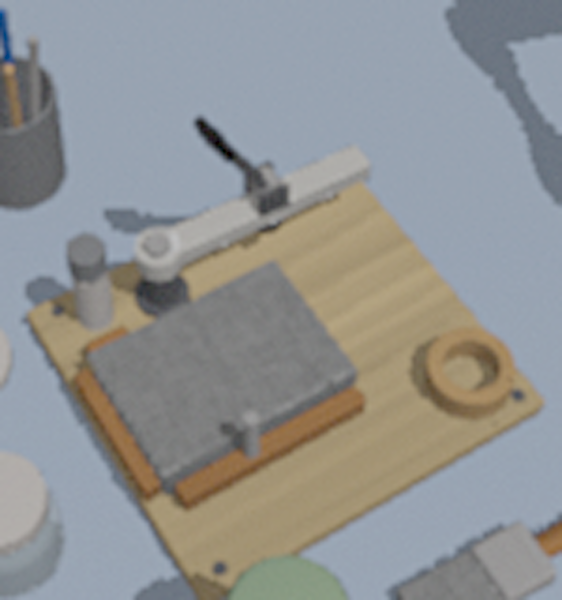

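The crops confirm it: the small grey notebook sits in the wooden fences at (345,220) in the top crop. The post is at (472,257), the strap end at (386,510), the lever paddle at (445,300), the pin at (262,165), the glue at (513,185) and the tape at (150,400).

```bash
cat > fit.py <<'E'
from h import *
from scipy.spatial.transform import Rotation as R
from scipy.optimize import least_squares
C={k:json.load(open(f'pics/{f}.json')) for k,f in(('t','t0'),('s','s0'))}
def proj(k,P):
    c=C[k];p=R.from_euler('xyz',c['attitude']).as_matrix().T@(np.array(P).T-np.array(c['position'])[:,None])
    q=np.array(c['K'])@p; return (q[:2]/q[2]).T
def W(x,P):
    P=np.array(P,float);c,s=np.cos(x[2]),np.sin(x[2])
    return np.c_[x[0]+c*P[:,0]-s*P[:,1],x[1]+s*P[:,0]+c*P[:,1],P[:,2]]
def tp(a):return np.array(a)/5+[170,120]-.4
def sp(a):return np.array(a)/3.75+[195,140]-.37
if __name__=='__main__':
    top=tp([(80,438),(450,555),(573,167),(205,60),(472,254)]);tP=[(-135,125,18),(-135,-125,18),(135,-125,18),(135,125,18),(45,-85,80)]
    sc=sp([(542,403),(28,315),(158,243)]);sP=[(-135,125,18),(135,-125,18),(45,-85,80)]
    def end(x):
        a=x[3];d=np.array([-np.cos(a),np.sin(a)]);n=np.array([-d[1],d[0]])
        return [(*(np.array([45,-85])+165*d+s*11*n),78) for s in(1,-1)]
    def f(x):
        return np.r_[(proj('t',W(x,tP))-top).ravel(),(proj('s',W(x,sP))-sc).ravel(),
         (proj('t',W(x,end(x)))-tp([(405,514),(366,505)])).ravel()*1.]
    for s in(1,):
        r=least_squares(f,[470,50,-.25,0.1]);print(r.x,np.round(r.fun,1))
    x=r.x
    for n,p in dict(post=(45,-85,69),hinge=(45-85*np.cos(x[3]),-85+85*np.sin(x[3]),92),pin=(61,62,84)).items():print(n,W(x,[p]))
    print('end',W(x,end(x)))
    np.save('x.npy',x)
    o=get_obs();print(R.from_euler('xyz',o['tcp_rot']).as_matrix().round(3))
    # scene end corners predicted
    print((proj('s',W(x,end(x)))+.37-[195,140])*3.75)
E
python3 fit.py
```

```text
[ 5.48924410e+02  9.55834122e+01 -2.91747041e-01  2.92756946e-02] [-0.7  0.6 -0.3  0.9 -0.3 -0.8  1.1 -1.2  0.5  0.1  1.5 -0.6 -1.1 -0.6
 -0.1  1.  -0.4  0.3  0.5 -0.3]
post [[567.57463863   1.23210593  69.        ]]
hinge [[486.91701635  28.05276902  92.        ]]
pin [[625.17952835 137.41828981  84.        ]]
end [[407.53305075  42.8577008   78.        ]
 [414.47486943  63.73379127  78.        ]]
[[-0.001  0.408  0.913]
 [-0.001  0.913 -0.408]
 [-1.    -0.001 -0.   ]]
[[353.97607624 142.44810691]
 [370.71051244 163.30338214]]
```

```bash
cat >> fit.py <<'E'
def ray(k,px,z):
    c=C[k];d=R.from_euler('xyz',c['attitude']).as_matrix()@np.linalg.inv(np.array(c['K']))@np.r_[px,1]
    p=np.array(c['position']);return p+d*(z-p[2])/d[2]
def loc(x,p):
    c,s=np.cos(x[2]),np.sin(x[2]);d=np.array(p[:2])-x[:2];return np.array([c*d[0]+s*d[1],-s*d[0]+c*d[1]])
E
python3 - <<'E'
from fit import *
x=np.load('x.npy')
for n,k,px,z in [('tumbler','t',(282,172),162),('fanbase','t',(449,216),8),('fanheadL','t',(430,193),140),('fanheadR','t',(478,190),140),('cup','t',(498,270),95),('pencR','t',(540,262),150),('jar','t',(388,170),75),('glue','t',(425,240),84)]:
    p=ray(k,np.array(px)*.64-.2,z);print(n,p.round(),loc(x,p).round())
# lever angle: match paddle end in both views
for th in (0,.1,.2,.3,.5):
    ph=np.radians(65)-th
    e=W(x,[(45-(85-100*np.cos(ph)),-85,92+100*np.sin(ph))])
    print(th,(proj('s',e)+.37-[195,140])*3.75,(proj('t',e)+.4-[170,120])*5)
# waypoints sweep: center radius rc, offset off from strap centerline on trailing side, world + tool y heading
for a in (x[3]-.12,0.03,.5,1,1.571):
    d=np.array([-np.cos(a),np.sin(a)]);n=np.array([np.sin(a),np.cos(a)])  # n=motion dir
    p=np.array([45,-85])+138*d-(30)*n
    print(round(a,2),W(x,[(*p,62)]).round(1))
print(get_obs()['tool_pos'])
E
```

```text
tumbler [729. 251. 162.] [128. 201.]
fanbase [693. -75.   8.] [ 187. -121.]
fanheadL [698. -28. 140.] [178. -75.]
fanheadR [ 705. -118.  140.] [ 211. -160.]
cup [ 560. -162.   95.] [  84. -243.]
pencR [ 565. -229.  150.] [ 108. -306.]
jar [769.  55.  75.] [222.  24.]
glue [621. -21.  84.] [102. -91.]
0 [[207.42812174 124.49194747]] [[455.39589673 289.61600732]]
0.1 [[195.62544383 134.91773481]] [[460.03248988 276.24642157]]
0.2 [[184.60012932 145.83857463]] [[464.32083753 264.1903446 ]]
0.3 [[174.48668063 157.11353943]] [[468.21603113 253.56733611]]
0.5 [[157.45300806 180.14787032]] [[474.68417914 236.97371931]]
-0.09 [[426.4  -0.6  62. ]]
0.03 [[427.2  16.4  62. ]]
0.5 [[449.3  78.4  62. ]]
1 [[500.7 125.6  62. ]]
1.57 [[578.6 142.   62. ]]
[213.77710959 479.1226642  226.12588297]
```

>>> send_rows:
  hand: 0
  moves:
    - [0,-22,24,0]
    - [0,-22,24,0]
    - [0,-22,24,0]
    - [0,-22,24,0]
    - [0,-22,24,0]
    - [0,-22,24,0]
    - [0,-22,24,0]
    - [0,-22,24,0]

```text
time: 1.1
tool_pos: [317.7, 239.4, 226.5]
tcp_rot: [-2.393, 1.57, -2.813]
contact_force: [0.5, -0.1, 0.5]
grip_width: 16.5
```

>>> send_rows:
  moves:
    - [0,-22,25,0]
    - [0,-22,25,0]
    - [0,-23,25,0]
    - [0,-23,25,0]
    - [0,-23,25,0]
    - [0,-23,25,0]
    - [0,-23,25,0]
    - [0,-23,25,-6]

```text
time: 2.1
tool_pos: [426.2, -8.3, 226.5]
tcp_rot: [2.961, 1.57, 2.648]
contact_force: [-0.4, 0.2, 0.9]
grip_width: 0.2
```

>>> send_rows:
  moves:
    - [24,0,0,0]
    - [24,0,0,0]
    - [24,0,0,0]
    - [24,0,0,0]
    - [24,0,0,0]
    - [24,0,0,0]
    - [20,0,0,0]
    - [0,0,0,0]

```text
time: 3.1
tool_pos: [424.9, -7.0, 61.6]
tcp_rot: [-3.051, 1.567, 2.917]
contact_force: [-0.8, 0.7, 0.1]
grip_width: 0.3
```

Run:
```python
from fit import *
o=get_obs();print(o['tool_pos'],o['contact_force'],o['joint_positions'].round(2));M=R.from_euler('xyz',o['tcp_rot']).as_matrix();print(M.round(3),np.degrees(np.arctan2(M[1,1],M[0,1])))
snap('scene','s1');snap('top','t1')
s=cv2.imread('pics/s1.png')[120:300,180:360]; t=cv2.imread('pics/t1.png')[120:240,190:310]
im=np.hstack([cv2.resize(s,(400,400),interpolation=2),cv2.resize(t,(400,400),interpolation=2)])
cv2.imwrite('pics/c1.png',(255*(im/255.)**.6).astype('uint8'))
```

```text
[424.85228975  -7.0118561   61.57246069] [-0.82010565  0.65378175  0.11166412] [-0.2   0.4   2.    0.    0.75 -1.45]
[[-0.004  0.31   0.951]
 [ 0.001  0.951 -0.31 ]
 [-1.    -0.    -0.004]] 71.9442176507968
```

View pics/c1.png

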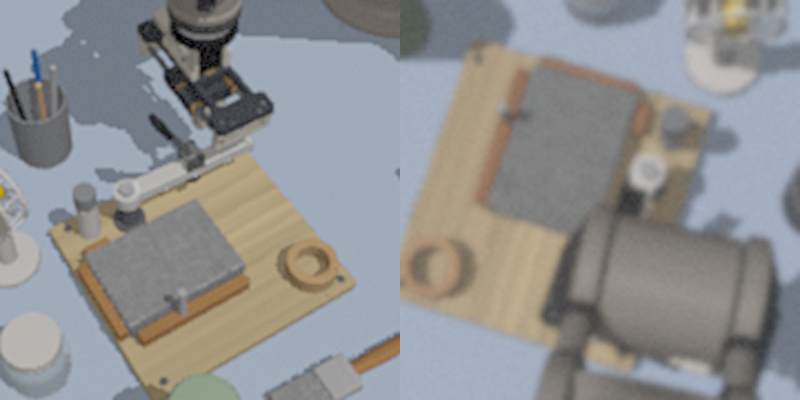

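>>> send_rows:
  moves:
    - [0,10,-3,0]
    - [0,10,-2,0]
    - [0,9.7,-1.5,4]
    - [0,9.7,-1.5,4]
    - [0,9.7,-1.5,4]
    - [0,9.7,-1.5,4]
    - [0,9.7,-1.5,4]
    - [0,9.7,-1.5,4]

```text
time: 4.2
tool_pos: [446.5, 69.6, 63.0]
tcp_rot: [-2.618, 1.57, 2.929]
contact_force: [-1.2, -0.4, 0.3]
grip_width: 0.3
```

```bash
cat > st.py <<'E'
from fit import *
x=np.load('x.npy');o=get_obs();M=R.from_euler('xyz',o['tcp_rot']).as_matrix();h=np.arctan2(M[1,1],M[0,1])
p=o['tool_pos']-W(x,[(45,-85,69)])[0]
n=M[:2,1];d=-M[:2,2]
print(o['time'],o['tool_pos'].round(1),o['contact_force'].round(1),'theta',np.degrees(x[2]+np.pi/2-h).round(1),'d',(p[:2]@d).round(1),'n',(p[:2]@n).round(1),o['joint_positions'].round(2))
E
python3 st.py
python3 - <<'E'
from fit import *
snap('scene','s2')
s=cv2.imread('pics/s2.png')[120:300,180:360]
cv2.imwrite('pics/c2.png',(255*(cv2.resize(s,(500,500),interpolation=2)/255.)**.6).astype('uint8'))
E
```

```text
4.2 [446.5  69.6  63. ] [-1.2 -0.4  0.3] theta 25.4 d 135.7 n -30.6 [-0.02  0.43  1.93  0.    0.78 -0.85]
```

View pics/c2.png

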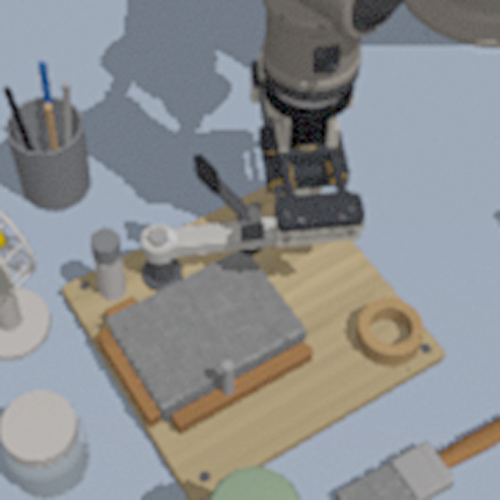

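>>> send_rows:
  moves:
    - [0,12.1,-2.1,5]
    - [0,12.1,-2.1,5]
    - [0,12.1,-2.1,5]
    - [0,12.1,-2.1,5]
    - [0,12.1,-2.1,5]
    - [0,12.1,-2.1,5]
    - [0,12.1,-2.1,5]
    - [0,12.1,-2.1,5]

```text
time: 5.25
tool_pos: [520.1, 131.6, 62.9]
tcp_rot: [-1.745, 1.57, 3.105]
contact_force: [-1.0, -0.0, 1.0]
grip_width: 0.4
```

>>> send_rows:
  moves:
    - [0,9.7,-1.8,4]
    - [0,9.7,-1.8,4]
    - [0,9.7,-1.8,4]
    - [0,7.3,-1.4,3]
    - [0,0,0,0]

```text
time: 5.88
tool_pos: [556.3, 139.6, 62.8]
tcp_rot: [1.969, 1.57, 0.277]
contact_force: [0.4, -0.5, 0.3]
grip_width: 0.6
```

```bash
python3 st.py
```

```text
5.875 [556.3 139.6  62.8] [ 0.4 -0.5  0.3] theta 80.2 d 135.9 n -27.9 [0.11 0.6  1.59 0.   0.95 0.23]
```

>>> send_rows:
  moves:
    - [0,7.3,-1.4,3]
    - [0,7.3,-1.4,3]
    - [0,5,-1,2]
    - [0,5,-1,2]
    - [0,0,0,0]

```text
time: 6.5
tool_pos: [579.9, 139.5, 62.6]
tcp_rot: [-1.371, 1.568, 3.044]
contact_force: [-5.0, 0.9, 2.8]
grip_width: 0.6
```

```bash
python3 st.py
```

```text
6.5 [579.9 139.5  62.6] [-5.   0.9  2.8] theta 90.4 d 135.8 n -28.8 [0.11 0.64 1.52 0.   0.99 0.4 ]
```

Contact force is 5 N, so the strap is probably at the stop. I'll push slightly further to confirm, then look.

>>> send_rows:
  moves:
    - [0,2,0,0]
    - [0,0,0,0]
    - [0,0,0,0]

```text
time: 6.88
tool_pos: [580.0, 139.4, 62.5]
tcp_rot: [-1.374, 1.564, 3.041]
contact_force: [-10.3, 3.3, 5.6]
grip_width: 0.4
```

```bash
python3 st.py
python3 - <<'E'
from fit import *
snap('scene','s3')
s=cv2.imread('pics/s3.png')[120:300,180:360]
cv2.imwrite('pics/c3.png',(255*(cv2.resize(s,(600,600),interpolation=2)/255.)**.6).astype('uint8'))
E
```

```text
6.875 [580.  139.4  62.5] [-10.3   3.3   5.6] theta 90.3 d 135.8 n -28.6 [0.11 0.64 1.51 0.   0.99 0.4 ]
```

View pics/c3.png

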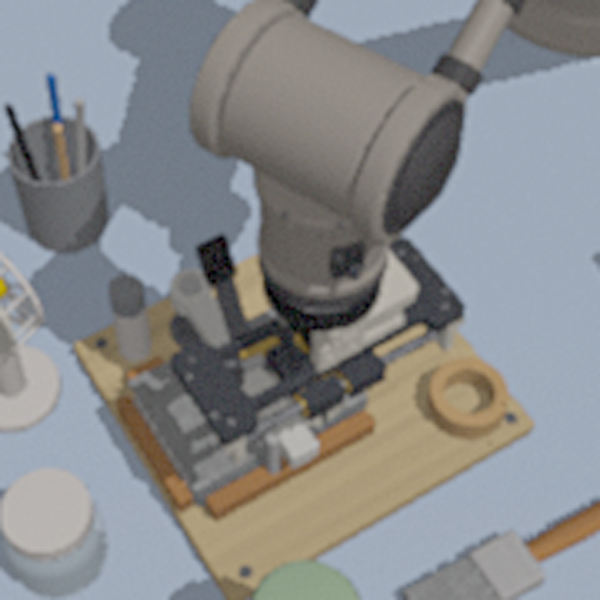

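Force rose from 5 to 10 N with no movement. The strap end at (295,445) is against the pin, so it is at its stop, and the lever is still up with its paddle at (215,255). Next I back off and raise the tool.

>>> send_rows:
  moves:
    - [0,-8,0,0]
    - [0,-10,0,0]
    - [0,-6,0,0]
    - [-20,0,0,0]
    - [-25,0,0,0]
    - [-25,0,0,0]
    - [-25,0,0,0]
    - [-5,0,0,0]

```text
time: 7.92
tool_pos: [561.0, 145.8, 164.4]
tcp_rot: [2.004, 1.567, 0.136]
contact_force: [-0.9, 0.3, -0.2]
grip_width: 0.7
```

>>> send_rows:
  moves:
    - [0,15,0,0]
    - [0,15,0,0]
    - [0,16,0,0]
    - [0,0,15,0]
    - [0,0,15,0]
    - [0,0,10,0]
    - [0,0,0,0]

```text
time: 8.8
tool_pos: [592.0, 93.0, 163.0]
tcp_rot: [2.283, 1.571, 0.413]
contact_force: [0.5, -0.1, -0.1]
grip_width: 0.3
```

```bash
python3 st.py
python3 - <<'E'
from fit import *
snap('scene','s4')
s=cv2.imread('pics/s4.png')[120:300,180:360]
cv2.imwrite('pics/c4.png',(255*(cv2.resize(s,(600,600),interpolation=2)/255.)**.6).astype('uint8'))
E
```

```text
8.8 [592.  93. 163.] [ 0.5 -0.1 -0.1] theta 90.4 d 94.9 n -3.7 [0.03 0.53 1.4  0.   1.21 0.33]
```

View pics/c4.png

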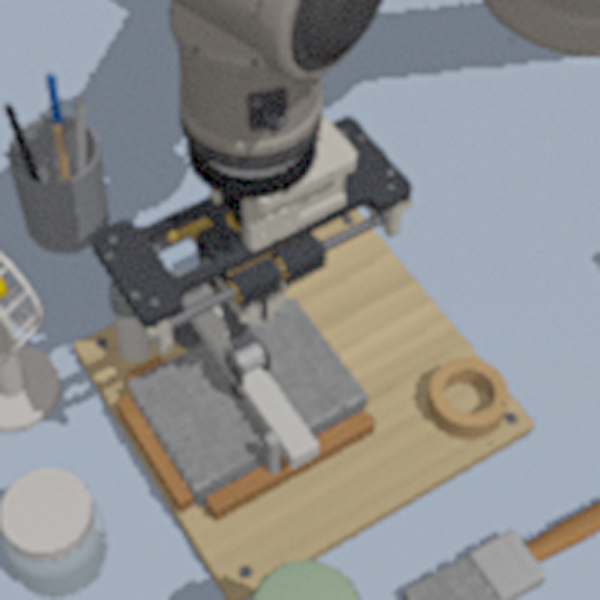

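>>> send_rows:
  moves:
    - [0,0,14,0]
    - [0,0,14,0]
    - [5,0,8.6,0]
    - [5,0,8.6,0]
    - [7,0,7,0]
    - [7,0,7,0]
    - [0,0,0,0]

```text
time: 9.72
tool_pos: [574.5, 36.8, 137.7]
tcp_rot: [-1.271, 1.569, -3.14]
contact_force: [-0.5, 0.1, 0.3]
grip_width: 0.5
```

```bash
python3 st.py
```

```text
9.725 [574.5  36.8 137.7] [-0.5  0.1  0.3] theta 90.4 d 36.0 n -3.8 [-0.07  0.52  1.51 -0.    1.12  0.23]
```

>>> send_rows:
  moves:
    - [8.4,0,5.1,0]
    - [8.4,0,5.1,0]
    - [6.2,0,2,0]
    - [6.2,0,2,0]
    - [6,0,1,0]
    - [6,0,1,0]
    - [0,0,0,0]

```text
time: 10.6
tool_pos: [570.1, 21.8, 97.0]
tcp_rot: [-1.328, 1.57, 3.087]
contact_force: [-0.3, 0.3, -0.2]
grip_width: 0.3
```

```bash
python3 st.py
```

```text
10.6 [570.1  21.8  97. ] [-0.3  0.3 -0.2] theta 90.3 d 20.4 n -3.6 [-0.1   0.55  1.57 -0.    1.02  0.2 ]
```

>>> send_rows:
  moves:
    - [1,0,0,0]
    - [1,0,0,0]
    - [0,0,0,0]

```text
time: 10.98
tool_pos: [570.2, 21.7, 96.5]
tcp_rot: [0.754, 1.57, -1.114]
contact_force: [-2.8, 0.3, 8.1]
grip_width: 0.5
```

```bash
python3 st.py
python3 - <<'E'
from fit import *
snap('scene','s5')
s=cv2.imread('pics/s5.png')[120:300,180:360]
cv2.imwrite('pics/c5.png',(255*(cv2.resize(s,(600,600),interpolation=2)/255.)**.6).astype('uint8'))
E
```

```text
10.975 [570.2  21.7  96.5] [-2.8  0.3  8.1] theta 90.3 d 20.3 n -3.5 [-0.1   0.55  1.57 -0.    1.02  0.2 ]
```

View pics/c5.png

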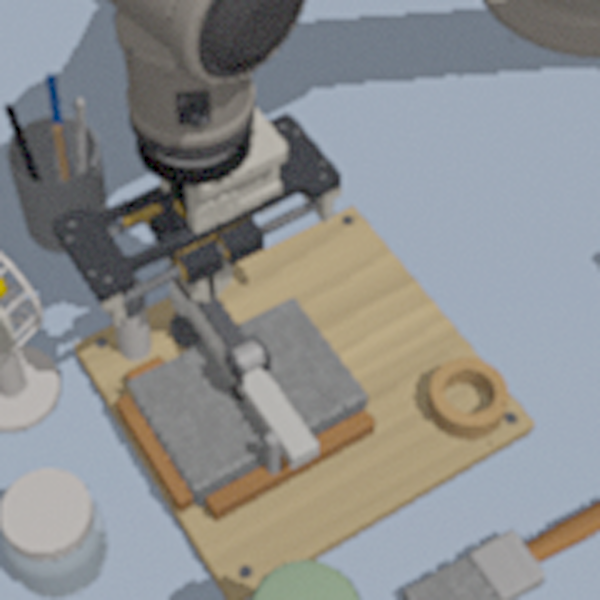

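The lever lies level along the strap, and the finger resists at z 96.5, which is the expected height for fully down. One firm press, then I lift straight up and clear.

>>> send_rows:
  moves:
    - [2,0,0,0]
    - [0,0,0,0]
    - [0,0,0,0]

```text
time: 11.4
tool_pos: [570.3, 21.7, 96.0]
tcp_rot: [1.519, 1.569, -0.35]
contact_force: [-7.0, 0.8, 18.5]
grip_width: 0.7
```

>>> send_rows:
  moves:
    - [-5,0,0,0]
    - [-10,0,0,0]
    - [-20,0,0,0]
    - [-25,0,0,0]
    - [-25,0,0,0]
    - [-25,0,0,0]
    - [-20,0,0,0]
    - [0,0,0,0]

```text
time: 12.4
tool_pos: [571.1, 21.7, 225.0]
tcp_rot: [1.784, 1.568, -0.084]
contact_force: [-0.3, 0.3, -0.9]
grip_width: 0.5
```

>>> send_rows:
  moves:
    - [0,-25,0,0]
    - [0,-25,0,0]
    - [0,-25,0,0]
    - [0,-25,0,0]
    - [0,-25,0,0]
    - [0,-25,0,0]
    - [0,0,0,0]
    - [0,0,0,0]

```text
time: 13.4
tool_pos: [427.5, 65.6, 223.2]
tcp_rot: [1.304, 1.571, -0.565]
contact_force: [0.3, -0.2, -0.1]
grip_width: 0.5
```

```bash
python3 st.py
python3 - <<'E'
from fit import *
snap('scene','s6');snap('top','t6')
s=cv2.imread('pics/s6.png')[120:300,180:360]; t=cv2.imread('pics/t6.png')[110:230,180:300]
im=np.hstack([cv2.resize(s,(400,400),interpolation=2),cv2.resize(t,(400,400),interpolation=2)])
cv2.imwrite('pics/c6.png',(255*(im/255.)**.6).astype('uint8'))
E
```

```text
13.4 [427.5  65.6 223.2] [ 0.3 -0.2 -0.1] theta 90.3 d 20.4 n -152.8 [-0.03  0.18  1.76 -0.    1.2   0.27]
```

View pics/c6.png

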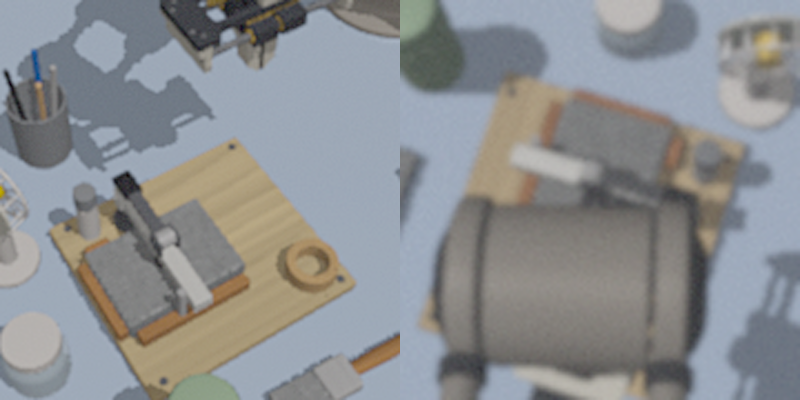

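```bash
python3 - <<'E'
from fit import *
x=np.load('x.npy')
f=lambda P:((proj('s',W(x,P))-[180,120]+.3)*400/180).round(1)
for th in(1.134,1.0,.9):
    ph=np.radians(65)-th;print(th,f([(45,-85+85-100*np.cos(ph),92+100*np.sin(ph))]))
for a in(1.571,1.5,1.42):
    print(a,f([(45-165*np.cos(a),-85+165*np.sin(a),78)]))
    print(' top800x400',((proj('t',W(x,[(45-165*np.cos(a),-85+165*np.sin(a),78)]))-[180,110]+.3)*400/120+[400,0]).round(1))
E
python3 - <<'E'
import cv2
s=cv2.imread('pics/s6.png')[190:270,220:290]
cv2.imwrite('pics/c7.png',cv2.resize(s,(525,600),interpolation=2))
E
```

```text
1.134 [[119.4 175.4]]
1.0 [[119.1 169. ]]
0.9 [[119.4 164.9]]
1.571 [[204.2 301.3]]
 top800x400 [[513.4 151.5]]
1.5 [[213.4 295.8]]
 top800x400 [[509.9 163.3]]
1.42 [[223.  288.9]]
 top800x400 [[506.9 176.9]]
```

View pics/c7.png

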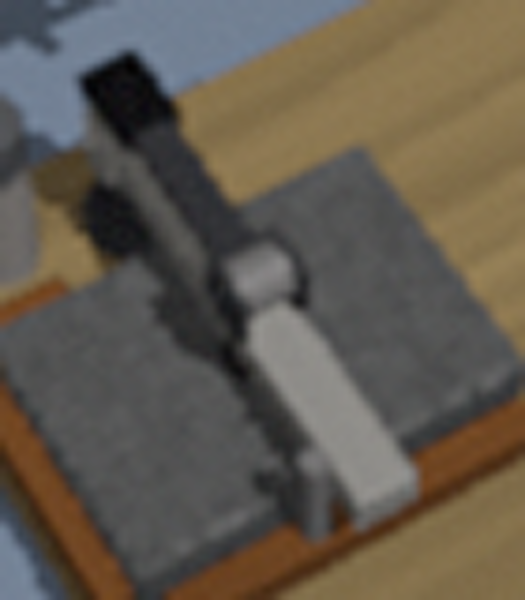

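```bash
python3 -c "
from plant import close_job;print(close_job())"
```

```text
the job is handed in; nothing more can be done
None
```

The notebook is clamped, and I handed the job in at about 13.5 s of the 51 s limit. With the fingers shut, I pushed the strap round to its stop, then pushed the cam lever fully down and backed the arm away from the clamp.

- **Strap:** at the stop, the push force rose from about 5 N to 10 N with no further movement. In the last picture the strap end lies about 2 px from where a strap at 1.571 rad should appear, and it is against the pin.
- **Lever:** it was still up when the strap reached the stop. On the final press it resisted with 18 N at z 96 mm, where fully down should be about 96.5 mm. Its end lies within 1 px of the predicted spot for 1.134 rad.
- **Notebook and other things:** by eye in the last pictures, the notebook still lies in its fences, and none of the bystanders in view had visibly moved. I did not measure either one numerically.
- **Arm:** it finished at z 223 mm, about 145 mm clear of the clamp post, with about 0 N contact force.
- **Not measured:** the foot's pressing force cannot be read directly, so I infer it from the lever being fully down.

No check failed or disagreed.

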